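# Un-nest the carry tote and stack it half-turned over the sample tins

## Robot

A 7-joint arm with a two-finger parallel gripper is mounted at the origin on the work surface. World frame = base frame: x ahead of the robot, y to its left, z up, the work surface at z = 0. Lengths are in m, angles in degrees, forces in N, time in s.
With the tool pointing down it reaches from about 0.4 to 0.85 m from the base axis. Payload 4.5 kg.
Tool frame: the origin (TCP) lies midway between the tips of the shut fingers; the grasp point (between the pads) lies 19 mm behind it; z points along the fingers, y is the line along which they close (so a half turn about z gives the same grasp; the last joint's range is limited). The gripper opens to 88 mm and grips with 3 to 60 N. Pads are 18 mm wide; open, the fingers measure 123 mm over their backs; the gripper's body (75 mm by 187 mm) begins 45 mm behind the grasp point.
Start: joints at [71.494, 39.483, -11.15, 89.685, 9.013, 51.709, -12.324], TCP at [0.218, -0.586, 0.239] pointing down, gripper open.
Joint ranges: [-172.22, 172.22], [-26.19, 119.32], [-84.43, 86.54], [7.71, 146.69], [-57.33, 237.33], [2.42, 119.75], [-152.13, 152.13]. Speed limits (degrees/s): [147.25, 147.25, 180, 180, 180, 180, 180].

## Interface

Orientations are given as [roll, pitch, yaw] about the fixed x, y, z axes, in that order (R = Rz(yaw) Ry(pitch) Rx(roll)).
In Python, from bench import ctrl gives the robot as it stands. Calls block until the motion is done:
- ctrl.goto(position, orientation): joint-space move of the TCP to a pose.
- ctrl.move_straight(position, max_speed=0.15, orientation=None): straight line of the TCP; orientation=None keeps the orientation; max_speed is the mean speed in m/s.
- ctrl.movej(angles): joint-space move.
- ctrl.command_gripper(opening, grasp_force=None): opening from 0.0 (shut) to 1.0 (fully open); grasp_force is the grip in N (None keeps the last); returns when the fingers have stopped.
- ctrl.hold(seconds).
- ctrl.inverse_kinematics(position, orientation): joint angles nearest the present ones, or None.
- ctrl.state(): the state.
- ctrl.capture(name): name is "scene" or "top" or "wrist"; returns a dict with "color" (400x640x3 uint8, blue, green, red), "range_z" (400x640 float32, m along the optical axis (not along the pixel's ray), 0 where there is no reading), "fx", "fy", "cx", "cy" (pixels), "distortion" ([k1, k2, p1, p2, k3] as OpenCV has them; the pictures are not rectified), "eye" and "rotation" of the camera in the world. Camera axes: x right, y up, looking along -z (the intrinsics and any distortion apply to the point x, -y, -z); pixel columns grow to the right and rows downward; lengths in m; the calibration is good to about 2 mm. A picture is of the moment at which its call begins.
A pose or a line that the arm cannot do raises ctrl.Unreachable and nothing moves.
- ctrl.finish_job(): hands the job in; it is judged then, once.
The state is a dict: "time": time; "q": joint angles; "dq": joint speeds; "joint_torque": joint torques, N m; "tcp_pos": TCP position; "tool_rot": TCP orientation; "ft_force": force on the tool from outside, world axes, zero at the start; "ft_torque": the same for the moment, N m; "grip_width": opening from 0.0 (shut) to 1.0 (fully open); "finger_force": force on a finger pad.
Only numpy, scipy, OpenCV 4.12 (cv2) and the standard library are available. Lean on these libraries where they do the work, as an engineer would, in place of code of your own. Each camera call takes 0.05 s, during which the arm holds its last target. There are 200 camera calls.

## Task

Take the carry tote out of the empty base tote it is nested in, turn it half a turn and stack it level on the other base tote, over the sample tins, with all its feet fully down in the pockets of the stacking frame, then let go of it. The stacking frame is not always in the middle of its base tote, so feel for the pockets gently: do not force or drop the tote, touch the tins with it or shove the base totes along. Leave the screwdriver and the mouse where they lie.

Things in the scene. Friction and masses are not known exactly. Their poses are not given: they have to be found in the camera images.
- tote: Carry tote, grey plastic, loose, 0.3 to 0.65 kg: open box 168 long (x) x 104 wide (y) x 70 mm high, walls 4 mm, carrying handle over its middle, four ribs (feet) on its long sides. Origin: centre of underside; z up. Centre of mass within 5 mm of the handle in plan. Starts nested in base_empty, same yaw within 0.02 rad, within 2 mm of its centre, underside 5 mm above that base's underside.
- handle (a point): Centre of the tote's handle: a level bar 90 long (tote x), 14 thick (tote y), 32 mm high, 109 mm above the tote's underside (bar 93 to 125 mm) over the origin. Axes as the tote's. On both sides of the bar 49 mm are free.
- front (a point): Point on the tote's +x end face, 84 mm from its middle and 35 mm above its underside; this end bears a pale label plate and has the nearer pair of feet.
- foot (a point): Bottom of one of the tote's four feet, at x = 72, y = 58 mm on the tote. Feet: upright ribs 14 mm long (x), standing 12 mm out of the sides (outer faces at y = +-64), from the underside up to 66 mm, at x = +72 and -22 on both sides. They are not symmetrical end for end: the tote nests in a base tote turned the same way and stacks on one when turned half round.
- base_full: Base tote with the two tins in it: grey painted sheet steel, loose, about 2 kg plus tins, 240 (x) x 150 (y) x 100 mm high, walls and floor 5 mm, pale label plate on its -x end. Origin: centre of underside. To stack, tote +x points along this body's -x. Tote fully stacked: its underside is 84 mm above this origin; with feet on the ledge tops, not in the pockets, 90 mm.
- rim (a point): Point on base_full, 90 mm above its origin, midway between the two aluminium ledges of its stacking frame, which run inside the long walls (y from 56 to 69 mm either side, tops at this height, 208 mm long in x). The frame is stiff but clipped on with its middle anywhere from 10 mm towards -x to 10 mm towards +x of this point; that offset is not measured. In y it is centred.
- pocket (a point): Where a pocket's floor would be (base x = -72, y = 62, z = 84 mm) if the frame of base_full were centred. Pockets: 18 mm long (x), 6 mm deep, in both ledges at x = -72 and +22 from the frame's middle; they take the feet of a half-turned tote. Through slots, 20 mm long, at x = +72 and -22, let the feet of a tote turned the same way as the base pass down (nesting, here onto the tins).
- base_empty: The other base tote, same make and size as base_full, about 1.8 kg, loose, no tins; its frame is centred and alike. The carry tote starts nested in it. Origin: centre of underside, axes as base_full's.
- tin_a: Sample tin, plain steel, 60 mm diameter, 60 mm high, 0.35 kg, standing loose in base_full (its top 65 mm above that base's underside). Origin: centre of underside.
- tin_b: Second sample tin, the same, also in base_full.
- screwdriver: Bystander: screwdriver 190 mm long lying on the bench between the base totes; leave alone.
- mouse: Bystander: black computer mouse on the bench to the robot's right; leave alone.
Things that resemble listed ones, but are neither listed nor needed, are in the scene too. Leave any green or red look-alike of the tote alone. Leave any pink or turquoise look-alike of the tin_b alone.

How it is judged:
By the outcome, as a careful person would: the job done as asked, in the order asked, and still so for the second after the job is handed in, with the robot touching nothing.
It also fails if it takes over 64 s, if anything falls off the work surface, if the arm or the gripper's body presses on something with over 40 N, if the wrist force passes 120 N, or if a joint passes its speed limit or range.

## Working session

There is one attempt and no reset: what is moved stays moved. The work goes in short steps, each a Python script; the robot and the scene stay as the last script left them, time stands still between calls to the robot, and variables do not carry over. Pictures are saved under pics/ and viewed, at most 10 in all, crops included, and the job is handed in when it is done.

```bash
mkdir -p pics
cat > h.py <<'E'
import numpy as np, cv2, pickle
def save(c,n): pickle.dump(c,open(f'pics/{n}.pkl','wb')); cv2.imwrite(f'pics/{n}.png',c['color'])
def load(n): return pickle.load(open(f'pics/{n}.pkl','rb'))
def cloud(c):
    h,w=c['range_z'].shape
    uv=np.stack(np.meshgrid(np.arange(w),np.arange(h)),-1).reshape(-1,1,2).astype(float)
    K=np.array([[c['fx'],0,c['cx']],[0,c['fy'],c['cy']],[0,0,1]])
    n=cv2.undistortPoints(uv,K,np.array(c['distortion'],float)).reshape(h,w,2)
    z=c['range_z'].astype(float)
    p=np.stack([n[...,0]*z,-n[...,1]*z,-z],-1)
    P=p@np.array(c['rotation']).T+np.array(c['eye']); P[z<=0]=np.nan
    return P
E
python3 - <<'E'
from bench import ctrl
from h import *
for n in('scene','top','wrist'):
    c=ctrl.capture(n); save(c,n+'0'); print(n,c['eye'],np.round(c['rotation'],2).tolist(),c['fx'])
s=ctrl.state();print(s['time'],s['ft_force'],s['tool_rot'])
a=load('scene0')['color'];b=load('top0')['color']
cv2.imwrite('pics/st.png',cv2.resize(np.vstack([a,b]),(480,600)))
E
```

```text
scene [ 1.0857378  -0.44517364  1.15421579] [35.16, 0.27, 49.89] 434.1522535725676
top [0.27804326 0.02799263 1.64386087] [8.98, -0.38, -90.07] 480.797146310193
wrist [ 0.28364552 -0.56078264  0.38441389] [-16.07, 0.07, -69.46] 282.5398557209857
0.15 [-0.62081676 -0.24444819 -0.30028759] [-1.79922776e+02  6.01348943e-03  2.04464093e+01]
```

View pics/top0.png

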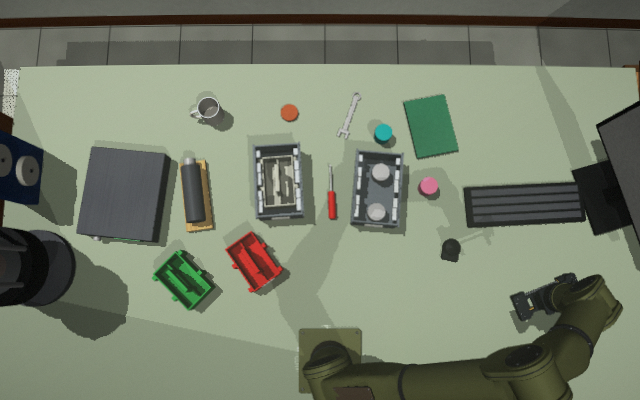

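View pics/scene0.png

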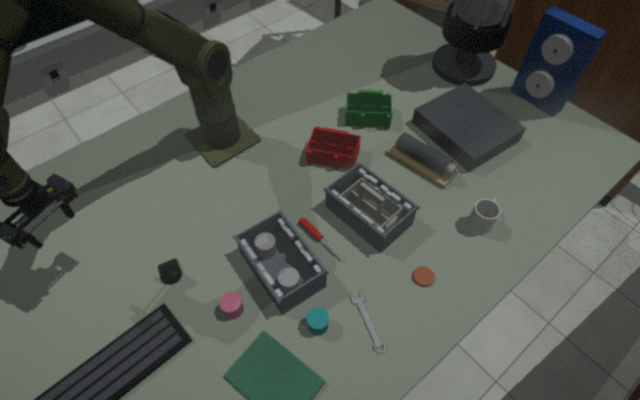

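The top view shows the nested tote in base_empty around (278,180), base_full with its tins around (378,190), and the screwdriver between them at (332,195). The mouse is at (450,250). `rotation` is given as rpy.

```bash
sed -i "s/np.array(c\['rotation'\]).T/Rotation.from_euler('xyz',c['rotation'],degrees=True).as_matrix().T/; 1a from scipy.spatial.transform import Rotation" h.py
python3 - <<'E'
from h import *
c=load('top0');P=cloud(c)
for nm,(u0,u1,v0,v1) in dict(E=(245,312,130,230),F=(340,415,138,240)).items():
    p=P[v0:v1,u0:u1].reshape(-1,3); 
    print(nm,np.nanmin(p[:,2]),np.nanmax(p[:,2]))
    q=p[(p[:,2]>.085)&(p[:,2]<.112)]
    r=cv2.minAreaRect(q[:,:2].astype(np.float32)); print(r,len(q))
    print('h',p[p[:,2]>.115].shape, np.median(p[p[:,2]>.118],0))
print(P[260,320],P[200,332])
big=lambda n,u0,u1,v0,v1:cv2.resize(c['color'][v0:v1,u0:u1],None,fx=5,fy=5,interpolation=cv2.INTER_CUBIC)
cv2.imwrite('pics/top0c.png',np.hstack([big('E',240,315,130,240),big('F',340,415,130,240)]))
E
```

```text
E -0.014926468576936358 0.13730674505535734
((0.5890969634056091, 0.1697324514389038), (0.24922889471054077, 0.15553012490272522), 3.7550625801086426) 979
h (125, 3) [0.58802089 0.171308   0.12891294]
F -0.014821106213157798 0.11076920097424936
((0.5626150965690613, -0.1556355208158493), (0.15957023203372955, 0.24878288805484772), 84.50521087646484) 973
h (0, 3) [nan nan nan]
[ 0.32767804  0.03030247 -0.003423  ] [ 0.52919958 -0.01052281  0.0294909 ]
  return _methods._mean(a, axis=axis, dtype=dtype,
  ret = um.true_divide(
```

View pics/top0c.png

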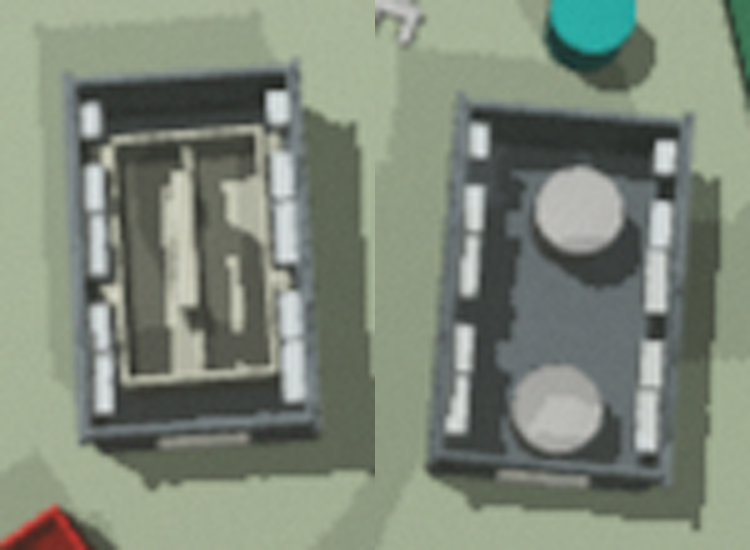

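Both bases have their label on the near end, so both have +x pointing away from the robot. The empty base is at about 3.7° and the full one at about -5.5°. base_full's slots show as dark gaps, with the pockets as thin lines. Next I'll check IK for the yaw options, then look closer.

Run:
```python
from bench import ctrl
from h import *
for nm,p,ys in (('E',(.588,.170),(3.7,-176.3)),('F',(.5626,-.1556),(174.5,-5.5))):
    for y in ys:
        for z in(.1,.3):
            q=ctrl.inverse_kinematics([*p,z],[180,0,y]); print(nm,y,z,None if q is None else np.round(q))
ctrl.goto([.5626,-.1556,.30],[180,0,-5.5]); save(ctrl.capture('wrist'),'wF')
s=ctrl.state();print(s['time'],np.round(s['q']),s['tcp_pos'],s['tool_rot'])
ctrl.goto([.588,.170,.30],[180,0,3.7]); save(ctrl.capture('wrist'),'wE')
s=ctrl.state();print(s['time'],np.round(s['q']),s['tcp_pos'],s['tool_rot'])
for y in (174.5,-5.5):
    q=ctrl.inverse_kinematics([.5626,-.1556,.3],[180,0,y]); print(y,None if q is None else np.round(q))
for n in 'EF':
    cc=load('w'+n);P=cloud(cc);print(n,cc['eye'],cc['rotation'])
    q=P[(P[...,2]>.088)&(P[...,2]<.11)]; print(cv2.minAreaRect(q[:,:2].astype(np.float32)),len(q))
cv2.imwrite('pics/w2.png',np.hstack([load('wE')['color'][:,120:520],load('wF')['color'][:,120:520]]))
```

```text
E 3.7 0.1 [-25.  49.   7.  99. -10.  33. -97.]
E 3.7 0.3 [ -15.   35.  -10.   88.    7.   58. -113.]
E -176.3 0.1 [  3.  55. -44.  97.  49.  49.  30.]
E -176.3 0.3 [  8.  44. -57.  86.  38.  71.  40.]
F 174.5 0.1 [ 32.  52. -38. 102.  46.  42.  54.]
F 174.5 0.3 [ 40.  40. -54.  91.  35.  66.  63.]
F -5.5 0.1 [ 11.  47.   1. 104.  -1.  29. -84.]
F -5.5 0.3 [ 12.  32.  -2.  93.   2.  55. -86.]
2.2 [ 13.  32.  -2.  93.   2.  55. -86.] [ 0.56215702 -0.15705617  0.29986603] [ 1.79958671e+02  2.21827423e-02 -5.62212784e+00]
3.4917 [ -18.   35.   -4.   88.    3.   58. -109.] [0.58864409 0.16721148 0.3000411 ] [ 1.79900913e+02 -1.56717583e-02  3.47760038e+00]
174.5 [ 40.  40. -53.  91.  34.  66.  64.]
-5.5 [ 13.  32.  -3.  93.   2.  55. -86.]
E [0.65837617 0.17170569 0.446436  ] [-16.03911464  -0.12984212 -86.40485823]
((0.5022865533828735, 0.01955525577068329), (0.5042290091514587, 0.4157067835330963), 85.48102569580078) 12494
F [ 0.63184974 -0.16424644  0.44628876] [-1.60687817e+01 -6.52612767e-02 -9.55279263e+01]
((0.5794939994812012, 0.004287004470825195), (0.48529887199401855, 0.2528817355632782), 83.76380157470703) 13648
```

View pics/w2.png

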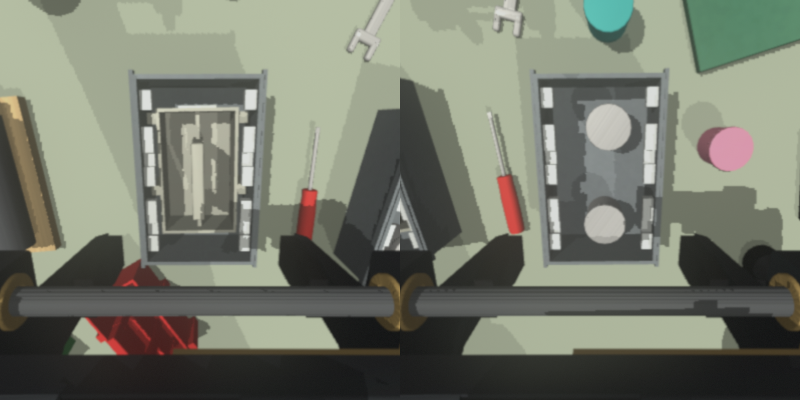

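```bash
cat >> h.py <<'E'
def proj(c,X):
    R=Rotation.from_euler('xyz',c['rotation'],degrees=True).as_matrix()
    p=(np.asarray(X,float).reshape(-1,3)-c['eye'])@R*[1,-1,-1]
    K=np.array([[c['fx'],0,c['cx']],[0,c['fy'],c['cy']],[0,0,1]])
    return cv2.projectPoints(p,np.zeros(3),np.zeros(3),K,np.array(c['distortion'],float))[0].reshape(-1,2)
def ortho(c,x,y,yaw,z,s=2.,L=300,W=180):
    # rows: base x from +L/2 at the top; cols: base y from +W/2 at left (mm)
    i,j=np.mgrid[0:int(L*s),0:int(W*s)]; bx=(L/2-i/s)/1e3; by=(W/2-j/s)/1e3
    a=np.radians(yaw); X=np.stack([x+bx*np.cos(a)-by*np.sin(a),y+bx*np.sin(a)+by*np.cos(a),z+0*bx],-1)
    uv=proj(c,X).reshape(*i.shape,2).astype(np.float32)
    return cv2.remap(c['color'],uv[...,0],uv[...,1],cv2.INTER_CUBIC)
E
python3 - <<'E'
from h import *
A=[]
for n,(x,y,w) in dict(E=(.589,.170,3.7),F=(.5626,-.1556,-5.5)).items():
    o=ortho(load('w'+n),x,y,w,.09)
    for mm in range(-140,150,20):
        r=int((150-mm)*2); cv2.line(o,(0,r),(6 if mm%100 else 14,r),(0,0,255),1); cv2.line(o,(352,r),(359,r),(0,0,255),1)
    for mm in range(-80,90,20):
        k=int((90-mm)*2); cv2.line(o,(k,0),(k,8 if mm else 20),(0,0,255),1)
    A.append(o)
cv2.imwrite('pics/ortho.png',np.hstack(A))
E
```

```text
(no output)
```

View pics/ortho.png

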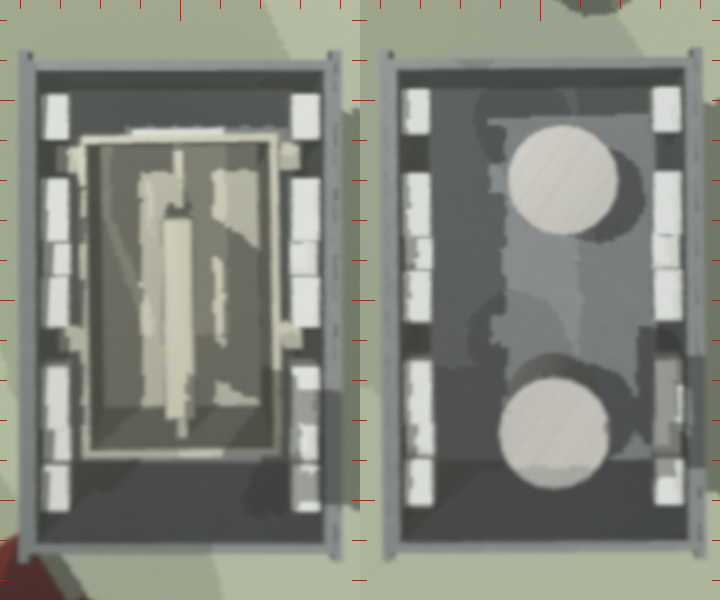

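The E ortho shows its frame symmetric about row ~303, with slots at rows 159 and 346 and the tote ends at 135 and 458, so the tote is centred in its base. The F ortho shows slots at 153 and 341 on the left and about 2 px higher on the right, so its yaw is about -5.1°. I'll repeat both views with the tool half turned, which cancels the camera-to-tool bias.

Run:
```python
from bench import ctrl
from h import *
ctrl.goto([.5626,-.1556,.30],[180,0,174.9]); ctrl.hold(.3); save(ctrl.capture('wrist'),'vF')
s=ctrl.state();print(s['time'],np.round(s['q']),s['tcp_pos'],s['ft_force'])
ctrl.goto([.588,.170,.30],[180,0,-176.3]); ctrl.hold(.3);save(ctrl.capture('wrist'),'vE')
s=ctrl.state();print(s['time'],np.round(s['q']),s['tcp_pos'],s['tool_rot'],s['ft_force'])
q=ctrl.inverse_kinematics([.588,.17,.1],[180,0,-176.3]);print(np.round(q))
A=[]
for n,(x,y,w) in dict(E=(.589,.170,3.7),F=(.5626,-.1556,-5.1)).items():
    o=ortho(load('v'+n),x,y,w,.09)
    for mm in range(-140,150,20):
        r=int((150-mm)*2); cv2.line(o,(0,r),(6 if mm%100 else 14,r),(0,0,255),1)
    A.append(o)
cv2.imwrite('pics/ortho2.png',np.hstack(A))
```

```text
6.4 [ 40.  40. -53.  91.  34.  66.  64.] [ 0.56264758 -0.15546421  0.30000991] [ 0.59968261 -0.57069485 -0.04555423]
7.9917 [  7.  42. -53.  86.  35.  69.  42.] [0.58818959 0.16926185 0.29995817] [-1.79992188e+02 -3.96109813e-03 -1.76368080e+02] [-0.06815156 -0.82454708 -0.18742695]
[  2.  55. -43.  97.  48.  48.  31.]
```

View pics/ortho2.png

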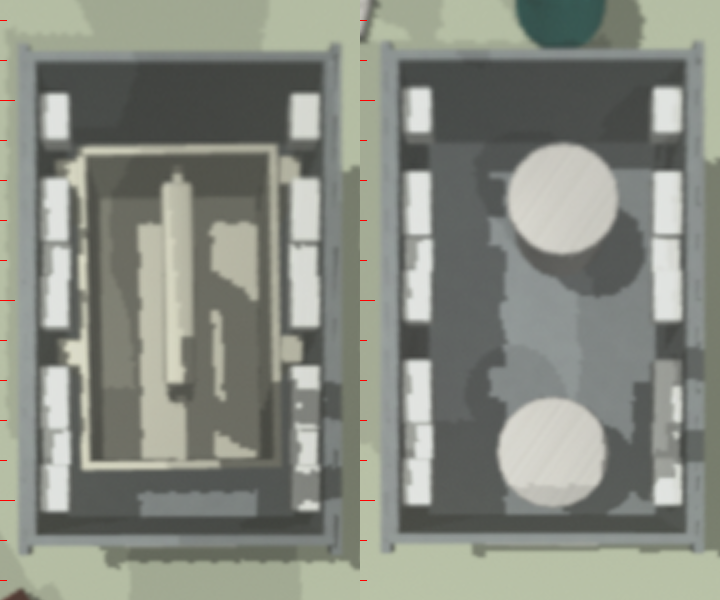

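Both views agree to within 0.5 mm. The frame centre on F is at (0.5642, -0.1572) with yaw -5.1°, and the tote is at (0.5876, 0.1697) with yaw 3.7°. Time to pick.

```bash
python3 - <<'E'
from bench import ctrl
import numpy as np
def st(m):
    s=ctrl.state();print(m,round(s['time'],2),np.round(s['tcp_pos'],4),np.round(s['tool_rot'],2),np.round(s['ft_force'],1),np.round(s['ft_torque'],2),round(s['grip_width'],3),np.round(s['finger_force'],1))
o=[180,0,-176.3]
ctrl.command_gripper(.5)
ctrl.move_straight([.5876,.1697,.16],.15,o)
ctrl.move_straight([.5876,.1697,.095],.06); ctrl.hold(.2); st('down')
ctrl.command_gripper(0.,40); st('grip')
ctrl.move_straight([.5876,.1697,.105],.03); ctrl.hold(.2); st('lift1')
ctrl.move_straight([.5876,.1697,.20],.08); st('lift2')
ctrl.move_straight([.5876,.1697,.28],.12); ctrl.hold(.2);st('lift3')
from h import *
save(ctrl.capture('top'),'t1'); save(ctrl.capture('scene'),'s1')
E
python3 - <<'E'
import sys;sys.path.insert(0,'.')
import os;os.chdir('.')
from h import *
a=load('s1')['color'];cv2.imwrite('pics/s1c.png',cv2.resize(a[100:330,180:520],None,fx=2,fy=2))
E
```

```text
down 11.29 [0.5878 0.1698 0.0953] [ 1.7999e+02  3.0000e-02 -1.7630e+02] [ 0.  -0.6 -0.5] [ 0.08 -0.2  -0.04] 0.498 0.0
grip 11.86 [0.5875 0.1702 0.095 ] [ 179.96   -0.   -176.29] [0.2 0.9 0.3] [ 0.25 -0.12 -0.03] 0.156 40.0
lift1 12.54 [0.5875 0.1696 0.1048] [-1.7999e+02 -2.0000e-02 -1.7630e+02] [ 1.6 -0.4 -4.4] [ 0.07 -0.15 -0.  ] 0.155 40.0
lift2 13.88 [0.5873 0.1694 0.1994] [-1.7997e+02 -7.0000e-02 -1.7630e+02] [ 0.2 -0.6 -3.9] [ 0.02 -0.14  0.05] 0.158 40.0
lift3 14.89 [0.5872 0.1694 0.2791] [-1.7997e+02 -9.0000e-02 -1.7629e+02] [ 0.3 -0.8 -4.8] [ 0.07 -0.12 -0.01] 0.151 40.0
```

View pics/s1c.png

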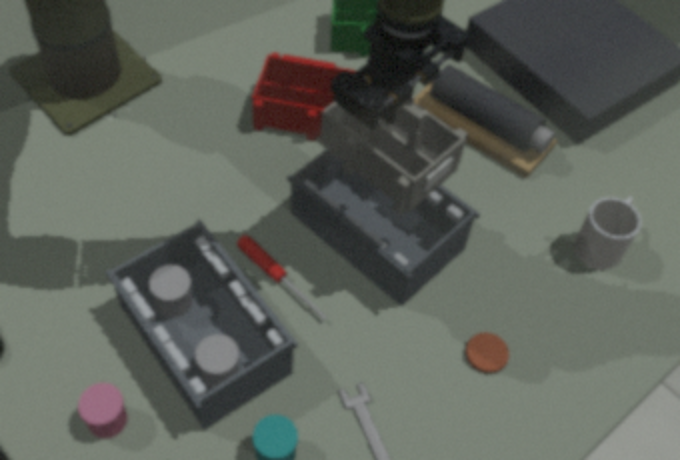

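The tote is out and hanging level (about 0.45 kg), with base_empty undisturbed. Next I'll carry it over with the half turn and lower it with force checks.

```bash
cat > r.py <<'E'
from bench import ctrl
import numpy as np
def st(m):
    s=ctrl.state();print(m,round(s['time'],2),np.round(s['tcp_pos'],4),np.round(s['tool_rot'],2),np.round(s['ft_force'],1),np.round(s['ft_torque'],2));return s
C=np.array([.5642,-.1572]);YAW=-5.1
def tgt(dx,dy,z):
    a=np.radians(YAW); return [C[0]+dx*np.cos(a)-dy*np.sin(a),C[1]+dx*np.sin(a)+dy*np.cos(a),z]
def lower(dx,dy,z0,z1,f0,lim=6.,step=.001):
    z=z0
    while z>z1+1e-6:
        z-=step; ctrl.move_straight(tgt(dx,dy,z),.02); ctrl.hold(.05)
        s=ctrl.state(); f=s['ft_force']-f0
        if abs(f[2])>lim or np.hypot(*f[:2])>lim: break
    s=ctrl.state();print('lower',round(s['time'],2),round(z,4),np.round(s['tcp_pos'],4),np.round(s['ft_force']-f0,1),np.round(s['ft_torque'],2)); return z
E
python3 - <<'E'
from r import *
from h import *
ctrl.goto([*C,.28],[180,0,YAW]); ctrl.hold(.3); st('over')
ctrl.move_straight(tgt(0,0,.19),.08,[180,0,YAW]); ctrl.hold(.4); s=st('pre')
np.save('f0.npy',s['ft_force'])
z=lower(0,0,.19,.174,s['ft_force'],5)
save(ctrl.capture('scene'),'s2')
E
```

```text
over 16.82 [ 0.5642 -0.1568  0.2797] [-1.7998e+02  3.0000e-02 -5.0500e+00] [-0.6  0.6 -5. ] [-0.02 -0.01 -0.01]
pre 18.49 [ 0.5642 -0.1572  0.1901] [-1.8e+02 -1.0e-02 -5.1e+00] [ 0.1 -0.4 -4.3] [-0.   -0.02  0.06]
lower 21.79 0.179 [ 0.5646 -0.1574  0.1797] [-1.1  1.   8.6] [ 0.22  0.25 -0.01]
```

Contact came at ledge height, so the feet aren't in the pockets yet. I'll feel along x with light taps.

Run:
```python
from r import *
f0=np.load('f0.npy')
for dx in (.0015,-.0015,.003,-.003):
    ctrl.move_straight(tgt(dx,0,.182),.05); ctrl.hold(.15)
    print(dx)
    z=lower(dx,0,.1815,.1775,f0,5)
    if z<.1779: print('IN');break
```

```text
0.0015
lower 23.44 0.1775 [ 0.5657 -0.1572  0.1774] [ 0.9 -0.1 -1.2] [ 0.01 -0.22 -0.05]
IN
```

Run:
```python
from r import *
from h import *
f0=np.load('f0.npy')
z=lower(.0015,0,.1775,.1725,f0,5)
ctrl.hold(.2);st('end')
save(ctrl.capture('scene'),'s3');save(ctrl.capture('top'),'t3')
a=load('s3')['color'];cv2.imwrite('pics/s3c.png',cv2.resize(a[170:320,200:360],None,fx=4,fy=4,interpolation=cv2.INTER_CUBIC))
```

```text
lower 24.94 0.1725 [ 0.5661 -0.1575  0.1739] [-1.6  1.7 12.5] [ 0.39  0.27 -0.05]
end 25.14 [ 0.5661 -0.1575  0.1739] [-1.7998e+02 -9.0000e-02 -5.1100e+00] [-1.8  1.2  8.2] [ 0.35  0.28 -0.06]
```

View pics/s3c.png

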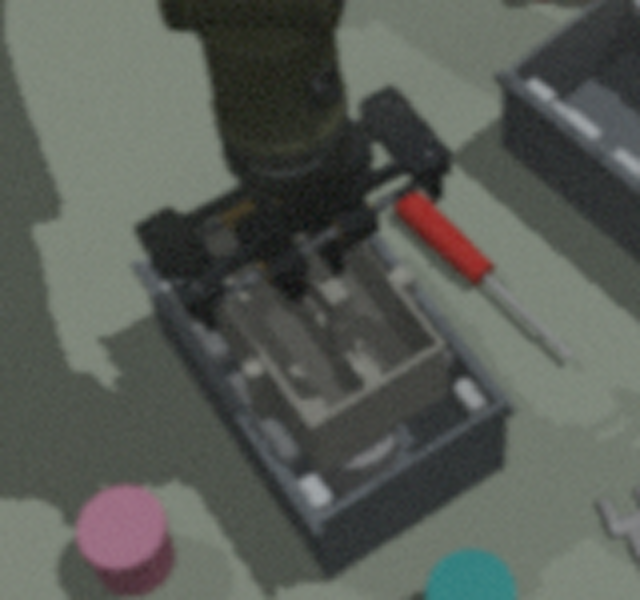

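The tote sits low in the frame. The TCP is at 0.1739, against 0.174 expected for fully stacked. I'll relax the press, release, back off and verify.

Run:
```python
from r import *
from h import *
p=list(ctrl.state()['tcp_pos']);p[2]=.1738
ctrl.move_straight(tgt(.0015,0,.1738),.02); ctrl.hold(.2); st('relax')
ctrl.command_gripper(.45); ctrl.hold(.2); st('open')
ctrl.move_straight(tgt(.0015,0,.26),.08); ctrl.move_straight(tgt(.0015,0,.36),.2); ctrl.hold(.3); st('up')
save(ctrl.capture('wrist'),'w4');save(ctrl.capture('scene'),'s4')
c=load('w4');P=cloud(c)
a=np.radians(YAW);R=np.array([[np.cos(a),np.sin(a)],[-np.sin(a),np.cos(a)]])
B=(P[...,:2]-C)@R.T*1e3; Z=P[...,2]*1e3
def med(n,m): print(n,m.sum(),np.round([np.median(Z[m]),Z[m].std()],1) if m.any() else '')
bar=(Z>190)&(Z<220)&(abs(B[...,1])<12)&(abs(B[...,0])<50)
for lo,hi in((-45,-15),(-15,15),(15,45)): med('bar %d'%lo,bar&(B[...,0]>lo)&(B[...,0]<hi))
rimz=(Z>140)&(Z<170)
for sx in(-1,1):med('end%d'%sx,rimz&(abs(B[...,0]*sx-82)<5)&(abs(B[...,1])<45))
for sy in(-1,1):med('side%d'%sy,rimz&(abs(B[...,1]*sy-50)<5)&(abs(B[...,0])<75))
o=ortho(c,*C,YAW,.154);cv2.imwrite('pics/fin.png',np.hstack([o,cv2.resize(load('s4')['color'][160:330,190:370],(420,397)).repeat(1,0) if 0 else ortho(c,*C,YAW,.09)]))
```

```text
relax 25.69 [ 0.566  -0.1575  0.1739] [ 1.7998e+02 -4.0000e-02 -5.1100e+00] [1.8 0.1 1.2] [ 0.09 -0.18 -0.03]
open 26.45 [ 0.5657 -0.1573  0.1738] [-180.     0.    -5.1] [-0.4  0.   0.7] [ 0.04  0.06 -0.01]
up 28.62 [ 0.5653 -0.1571  0.359 ] [-1.7999e+02  1.1000e-01 -5.1000e+00] [ 0.6 -1.4 -0.1] [ 0.06 -0.   -0.06]
bar -45 330 [209.2   0.9]
bar -15 353 [209.3   0.8]
bar 15 373 [209.2   2.4]
end-1 433 [151.2   4.9]
end1 303 [154.4   0.8]
side-1 576 [153.9   4. ]
side1 581 [154.    4.1]
```

View pics/fin.png

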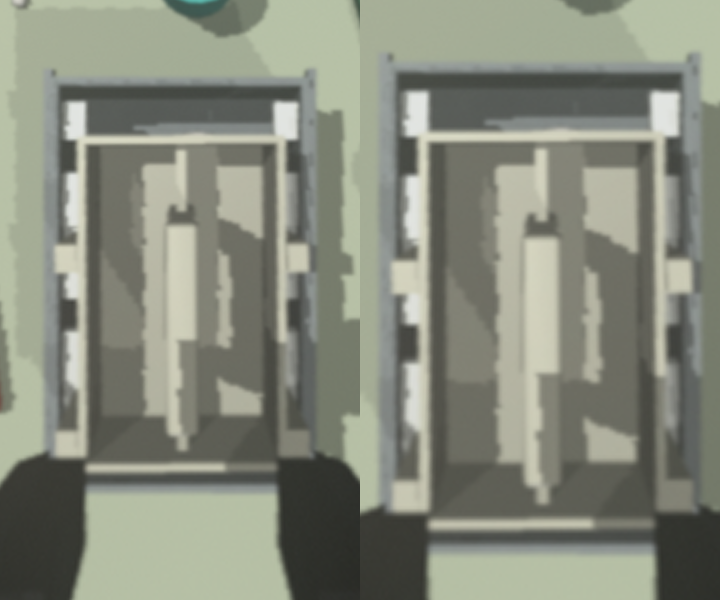

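The tote is level: bar top at 209.2 mm along its whole length (209 expected when stacked) and sides at 154 mm. Its feet are at pocket positions on both sides, and nothing else has moved. Handing in.

```bash
python3 -c "
from bench import ctrl
print(ctrl.finish_job())"
```

```text
the job is handed in; nothing more can be done
None
```

The carry tote is turned half round, stacked level on base_full with all four feet down in the pockets, and released; I handed the job in at about 29 s of the 64 s limit, and no verdict was returned.

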